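Load a spare cell into the spring-contact cradle

ROBOT

A 6-joint arm with a two-finger parallel gripper is mounted at the origin on the work surface; the furniture and walls round the work are solid. World frame = base frame: x ahead of the robot, y to its left, z up, the work surface at z = 0. Lengths are in m, angles in rad, forces in N, time in s.
With the tool pointing down it reaches from about 0.425 to 0.925 m from the base axis. Payload 12.5 kg.
Tool frame: the origin (TCP) lies midway between the tips of the shut fingers; the grasp point (between the pads) lies 19 mm behind it; z points along the fingers, y is the line along which they close (so a half turn about z gives the same grasp; the last joint's range is limited). The gripper opens to 85 mm and grips with 20 to 120 N. Pads are 22 mm wide; open, the fingers measure 114 mm over their backs; the gripper's body (76 mm by 85 mm) begins 54 mm behind the grasp point. The pads swing forward as they close: fully open they stand 13 mm farther back than shut.
Start: joints at [-0.106, 0.491, 1.559, -0, 1.092, -0.106], TCP at [0.625, 0, 0.231] pointing down, gripper open.
Joint ranges: [-3.1, 3.1], [-0.84, 2.19], [0.05, 2.79], [-1.13, 4.28], [0.06, 2.93], [-2.69, 2.69]. Speed limits (rad/s): [2.22, 2.22, 2.79, 3.14, 3.14, 3.14].

INTERFACE

Orientations are given as a unit quaternion [w, x, y, z].
In Python, from rig import r, capture, calibration gives the robot as it stands. The module is installed in compiled form; this text tells all that it offers.
- The arm moves only by the tool carry_out, never from a script. Its argument "targets" is text: rows parted by semicolons, each of 6 numbers parted by spaces: the shift along the tool's x, y, z in units of 25 mm (1.0 is 25 mm), then the turn, a rotation vector about the tool's x, y, z in units of 10 degrees (1.0 is 10 degrees). A call has exactly 10 rows; each row shifts and turns the commanded pose from where the row before left it, along the tool's axes as they then stand; what a row does not reach is not made up. A row lasts 1/8 s, in which the tool goes at most 62.5 mm and 10.7 degrees, less where a joint would pass 70% of its speed; a pose out of reach is approached as far as the arm can. A call is refused whole if a number of a shift passes 1 or a number of a turn 1, either way. A call with a gripper value outside its range is refused whole. "gripper" is the opening, from -1 (shut) to 1 (fully open), set as the call begins (left out, the last holds). The fingers move at their own pace and stop on an object; the grip force is fixed at half the most. Time passes only in rows, so rows that do not move let the fingers close, or fill a call up. It gives the time, the measured TCP pose, the force, the opening and the grip force at its end, in the units of the state.
- r.state(): the state, without advancing time (a new reading comes with each control period).
- capture(name): name is "scene" or "side" or "wrist"; returns (picture, depth): 400x640x3 uint8, red, green, blue; 400x640 float32, m along the optical axis (not along the pixel's ray), 0 where there is no reading.
- calibration(name): a dict with "intrinsics" (3x3 intrinsics, pixels), "k1" (the pictures are not rectified: a ray, as slopes to the right and down, at radius r is drawn at 1 + k1 r^2 times it, then the intrinsics apply), "T" (4x4, takes a point from camera to world coordinates); the wrist camera has in their place "T_tool_cam" (4x4, takes a point from camera to tool coordinates, whose origin is the TCP and whose axes are the flange's). Camera axes: x right, y down, z forward; pixel columns grow to the right and rows downward; lengths in m; the calibration is good to about 2 mm. A picture is of the moment at which its call begins: read the wrist's pose just before it. calibration takes no time and is no camera call.
- r.finish_job(): hands the job in; it is judged then, once.
The state is a dict: "clock": time; "q": joint angles; "dq": joint speeds; "joint_torque": joint torques, N m; "tcp_pos": TCP position; "tcp_rot": TCP orientation; "force": force on the tool from outside, world axes, zero at the start; "moment": the same for the moment, N m; "gripper_width": finger opening in m; "gripper_force": force on a finger pad.
Only numpy, scipy, OpenCV 4.12 (cv2) and the standard library are available. Lean on these libraries where they do the work, as an engineer would, in place of code of your own. Each camera call takes 0.05 s, during which the arm holds its last target. There are 200 camera calls.

TASK

Take the big cylindrical cell from its wooden rest and load it into the black-and-grey battery cradle the usual way: flat end in under the bridge against the spring plate, press the spring back, then tip the nub end down behind the end wall. Leave it lying fully home and level in the cradle, nub on the end-wall contact and flat end on the spring. Work gently, don't ram or force the cell against the cradle, and leave the other things on the bench where they are.

Things in the scene. Friction and masses are not known exactly. Their poses are not given: they have to be found in the camera images.
- cell: The loose cylindrical cell: grey can 32 mm diameter, 80 mm long, with a steel nub 12 mm diameter and 5 mm long at one end (85 mm overall); 0.1 to 0.2 kg. A thin dark ring groove lies 6 mm from the nub end. Origin at the centre of the can, on its axis; x runs along the axis toward the nub (y and z are any way round). It starts lying level in the rest, axis 26 mm above the bench.
- cell_nub (a point): Centre of the outer face of the cell's nub, 45 mm from the cell's origin along its +x. Axes as the cell's.
- cell_base (a point): Centre of the cell's flat end, 40 mm from the cell's origin along its -x. Axes as the cell's.
- rest: The fixed light-wood rest, 90 x 50 mm, 6 mm thick, with two black V supports that hold the cell; the supports lie 26 to 38 mm either side of the middle, so the middle 52 mm of the cell is free at its sides for fingers. Origin at the centre of its underside on the bench, x along the cell.
- cradle: Battery cradle fixed to the bench: grey base 156 x 60 x 8 mm carrying a bay insert (dark plate, black uprights) clamped in slots. Origin on the bench, under the bay's nominal middle; x along the bay from spring end (-x) to end wall (+x), z up. The insert may be clamped up to 5 mm either way along x from nominal, differently each time; no pose reading shows it: find it by feel.
- spring_front (a point): Point fixed to the base: NOMINAL centre of the spring plate's front when free, cradle x -30, z 32 mm, on the bay's axis. Plate 24 mm wide, z 20 to 48. It slides straight back (-x) up to 15.5 mm to a hard stop, pushing back 3 N at first touch and 0.5 N more per mm (10.8 N at the stop). Seated, the cell presses it 10 mm. Block behind it: nominal x -66 to -54, top z 48.
- bridge (a point): Point fixed to the base: NOMINAL middle of the underside of the bridge over the spring end, cradle x -41, z 52 mm. It spans x -46 to -36, top z 56, inner faces of its posts at y -18 and 18. Under it the cell cannot enter level from above: its nub end must be tilted up 25 to 30 degrees as the flat end goes in (flatter, the can rubs on the end wall).
- wall_top (a point): Point fixed to the base: NOMINAL middle of the top inner edge of the end wall, cradle x 45, z 40 mm. Wall 8 mm thick, 30 wide; its inner face is the nub's contact. It moves with the insert: the gap from free spring plate to wall is always 75 mm. As the tilted nub passes down inside the wall the plate must be pressed 12.5 to 13 mm; seated, 10.
- bay_axis (a point): Point fixed to the base: NOMINAL place of the cell's origin when seated, on the bay's axis, 32 mm above the cradle's origin. The cell lies in two V supports (45 degree flanks, 44 mm wide, tops z 26), nominal cradle x -51 to -20 and 24 to 38; between them nothing stands above z 11 but flat screw heads (z 14), free for fingers.
- ptfe: Bystander: white roll of thread tape, 52 mm diameter, 13 mm high, lying flat. Origin under its centre.
- gauge: Bystander: small black pressure gauge with brass stem, 62 x 43 x 23 mm, lying. Origin under its centre.
- plug: Bystander: threaded plug, 26 mm diameter, 21 mm high. Origin under its centre.
Mind the look-alikes: they are no part of the job. Leave any green or purple look-alike of the cell alone.

How it is judged:
On the way:
1. the cell's flat end, low in the bay, presses the spring plate back while its nub end is still tilted up (x of cell_base in the frame of cradle between -0.055 and -0.022 m and z of cell_base in the frame of cradle between 0.024 and 0.04 m and angle between cell's own x axis and vertical below 1.45 rad and contact force between cell and cradle above 6 N), for 0.05 s.
At the end, for the whole second after the job is handed in: The cell lies in the bay, wherever the insert is clamped: level and along the bay's axis within 3.4 degrees, its origin within 9 mm of the nominal seat along x, 3 mm sideways and 3 mm in height, nub toward the end wall, held by the compressed spring (over 8 N of contact force), at rest and released (x of cell in the frame of cradle between -0.009 and 0.009 m and y of cell in the frame of cradle between -0.003 and 0.003 m and z of cell in the frame of cradle between 0.029 and 0.0345 m and angle between the x axis of cell and the x axis of cradle, either way round below 0.06 rad and x of cell_nub in the frame of cradle above 0.03 m and contact force between cell and cradle above 8 N and linear speed of cell below 0.02 m/s and contact force between the fingers and cell below 0.1 N); the robot touches nothing.
It fails at once if the robot, with its fingers on the cell, forces it against the cradle (spring, supports and wall together) with more than 35 N (contact force between cell and cradle above 35 N and contact force between the fingers and cell above 2 N).
It fails at once if the cradle is hit by the fingers or arm with more than 25 N (contact force between any of the fingers, the arm and cradle above 25 N).
It fails at once if the tape roll is moved more than 20 mm (distance of ptfe from where it was at the start of the episode above 0.02 m).
It fails at once if the gauge is moved more than 20 mm (distance of gauge from where it was at the start of the episode above 0.02 m).
It fails at once if the plug is moved more than 20 mm (distance of plug from where it was at the start of the episode above 0.02 m).
It also fails if it takes over 64 s, if anything falls off the work surface, if the arm or the gripper's body presses on something with over 40 N, if the wrist force passes 120 N, or if a joint passes its speed limit or range.

## Working session

There is one attempt and no reset: what is moved stays moved. The work goes in short steps, Python scripts to look and compute and a tool call to move; the robot and the scene stay as the last step left them, time stands still between calls to the robot, and variables do not carry over. Pictures are saved under pics/ and viewed, at most 10 in all, crops included, and the job is handed in when it is done.

Besides the shell and the picture viewer there is one more tool, called after ">>>" as name(argument=value, ...) on one line, values as JSON. carry_out: Moves the arm, as the interface text tells. Its arguments: {"type":"object","properties":{"targets":{"type":"string"},"gripper":{"type":"number"}},"required":["targets"]}

```bash
mkdir -p pics
python3 - <<'E'
from rig import r,capture,calibration
import cv2,numpy as np
s=r.state();print(s)
for n in["scene","side"]:
    p,d=capture(n);np.savez(f"{n}.npz",p=p,d=d);cv2.imwrite(f"pics/{n}0.png",p[:,:,::-1]);print(n,calibration(n))
print(calibration("wrist"))
E
```

```text
{'clock': 0.0, 'q': array([-1.05610251e-01,  4.91544607e-01,  1.55947266e+00,  1.77199605e-05,
        1.09165763e+00, -1.05598821e-01]), 'dq': array([-7.14748229e-04, -5.17332442e-05, -2.17676213e-04,  6.92588265e-05,
       -2.02825607e-04, -1.06864863e-03]), 'joint_torque': array([-2.53899279e-04, -6.18447447e+01, -2.61596632e+01, -1.41405640e-04,
        4.01603000e-03, -9.44706159e-06]), 'tcp_pos': array([6.24773971e-01, 4.43118702e-05, 2.30729025e-01]), 'tcp_rot': array([-4.25773134e-04,  7.07113610e-01,  7.07099745e-01, -3.34054205e-04]), 'force': array([ 0.57166898, -0.60118879, -0.25402775]), 'moment': array([-0.01496245, -0.02030748,  0.00765481]), 'gripper_force': 0.0, 'gripper_width': 0.08549478999400786}
scene {'intrinsics': array([[481.7161854 ,   0.        , 322.68351501],
       [  0.        , 481.7161854 , 201.81206477],
       [  0.        ,   0.        ,   1.        ]]), 'k1': 0.05041955733823435, 'T': array([[ 0.7030506 , -0.54916455,  0.4518165 , -0.06839695],
       [-0.71111902, -0.54776188,  0.44075691, -0.53685985],
       [ 0.00543979, -0.63116972, -0.775625
[... 389 characters left out ...]
636326, -0.88845737],
       [ 0.02405014, -0.80310881, -0.59534681,  0.70348848],
       [ 0.        ,  0.        ,  0.        ,  1.        ]])}
{'intrinsics': array([[322.17857357,   0.        , 322.84600435],
       [  0.        , 322.17857357, 199.03756325],
       [  0.        ,   0.        ,   1.        ]]), 'k1': -0.007876713628657692, 'T_tool_cam': array([[-8.44156893e-06, -9.56974401e-01, -2.90172355e-01,
         7.29495387e-02],
       [ 9.99999980e-01,  5.06186332e-05, -1.96029374e-04,
        -2.04398942e-04],
       [ 2.02283221e-04, -2.90172350e-01,  9.56974381e-01,
        -1.42897486e-01],
       [ 0.00000000e+00,  0.00000000e+00,  0.00000000e+00,
         1.00000000e+00]])}
```

View pics/scene0.png

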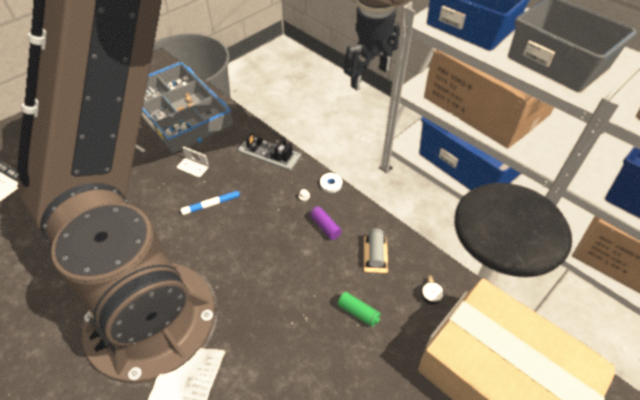

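View pics/side0.png

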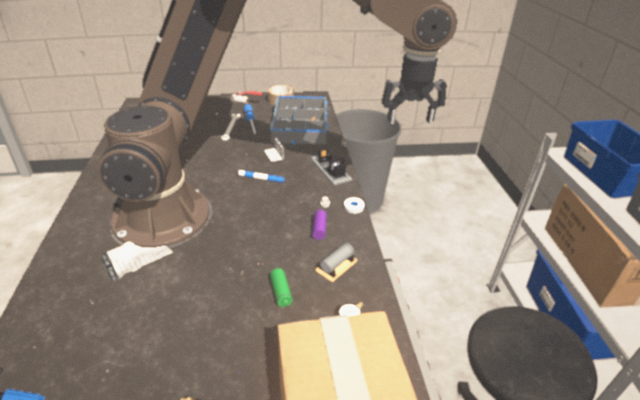

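The scene picture shows the rest and grey cell near (376,250), the cradle near (270,150), tape (331,182), plug (304,195) and gauge (432,290). In the side picture the rest is near (337,262) and the cradle near (332,168). Next I'll zoom in.

```bash
cat > h.py <<'E'
import numpy as np,cv2
from rig import r,capture,calibration
from scipy.spatial.transform import Rotation as R
def rot(q): return R.from_quat(np.roll(q,-1)).as_matrix()
def tool(s):
    T=np.eye(4);T[:3,:3]=rot(s["tcp_rot"]);T[:3,3]=s["tcp_pos"];return T
def rays(c,uv):
    K=c["intrinsics"];p=(np.asarray(uv,float)-K[:2,2])/[K[0,0],K[1,1]];q=p.copy()
    for _ in range(8): q=p/(1+c["k1"]*(q**2).sum(-1,keepdims=True))
    return np.concatenate([q,np.ones(q.shape[:-1]+(1,))],-1)
def cloud(c,T,d):
    v,u=np.mgrid[:400,:640];P=rays(c,np.stack([u,v],-1))*d[...,None]
    return P@T[:3,:3].T+T[:3,3]
def proj(c,T,P):
    p=(np.asarray(P)-T[:3,3])@T[:3,:3];q=p[:,:2]/p[:,2:];q=q*(1+c["k1"]*(q**2).sum(1,keepdims=True))
    return q*[c["intrinsics"][0,0],c["intrinsics"][1,1]]+c["intrinsics"][:2,2]
E
python3 - <<'E'
from h import *
out=[]
for n,bs in dict(scene=[(225,120),(330,215)],side=[(295,135),(295,225)]).items():
    z=np.load(n+".npz");c=calibration(n);X=cloud(c,c["T"],z["d"]);
    for x,y in bs:
        out.append(cv2.resize(z["p"][y:y+60,x:x+80,::-1],(400,300),interpolation=cv2.INTER_CUBIC))
    pts=dict(scene=[(376,236),(376,262),(270,150),(331,182),(304,195),(432,290),(325,222),(358,309)],side=[(337,258),(332,168),(354,205),(325,202),(347,310)])[n]
    for p in pts: print(n,p,X[p[1],p[0]].round(3))
cv2.imwrite("pics/crops.png",np.vstack([np.hstack(out[:2]),np.hstack(out[2:])]))
E
```

```text
scene (376, 236) [ 0.439 -0.203  0.042]
scene (376, 262) [ 0.394 -0.242  0.033]
scene (270, 150) [0.469 0.177 0.014]
scene (331, 182) [ 0.507 -0.003  0.003]
scene (304, 195) [0.424 0.005 0.017]
scene (432, 290) [ 0.429 -0.361  0.023]
scene (325, 222) [ 0.394 -0.094  0.033]
scene (358, 309) [ 0.29  -0.286  0.03 ]
side (337, 258) [ 0.423 -0.231  0.038]
side (332, 168) [0.466 0.146 0.026]
side (354, 205) [ 0.507  0.004 -0.003]
side (325, 202) [0.427 0.001 0.015]
side (347, 310) [ 0.424 -0.361  0.022]
```

View pics/crops.png

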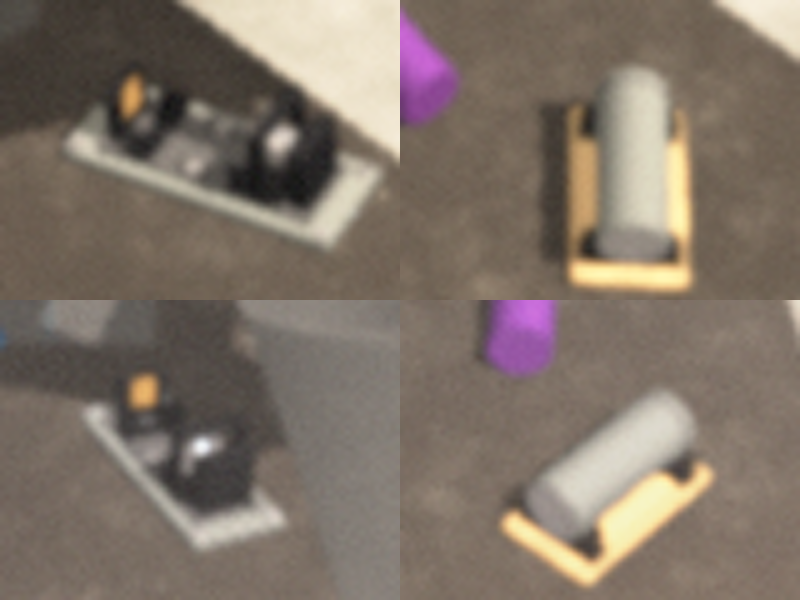

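Nub end of the cell is the far one (+x,+y); flat end faces the camera. On the cradle, the orange contact (wall) is at the +y end and the spring and bridge at the -y end. Next is a wrist look at the cell from close above.

```bash
cat >> h.py <<'E'
def down(yaw,tilt=0):  # tool x at world yaw (deg), then nose (tool x) tilted up by tilt deg
    x=np.array([np.cos(np.radians(yaw)),np.sin(np.radians(yaw)),0]);z=np.array([0,0,-1.]);y=np.cross(z,x)
    return np.stack([x,y,z],1)@R.from_euler("y",tilt,degrees=True).as_matrix()
def row(T0,Rt,pt,n=10):
    Rr=T0[:3,:3].T@Rt;w=R.from_matrix(Rr).as_rotvec()/n;p=T0[:3,:3].T@(np.asarray(pt)-T0[:3,3])
    S=sum(R.from_rotvec(w*k).as_matrix() for k in range(n))
    return (np.linalg.solve(S,p)/.025).round(3),(np.degrees(w)/10).round(3)
E
python3 - <<'E'
from h import *
T=tool(r.state());print(row(T,down(41),[.42,-.22,.15]))
E
```

```text
(array([-1.158, -0.442,  0.323]), array([-0.001,  0.   ,  0.49 ]))
```

Run:
```python
from h import *
T=tool(r.state());print(row(T,down(41),[.42,-.22,.15],16))
```

```text
(array([-0.728, -0.265,  0.202]), array([-0.   ,  0.   ,  0.306]))
```

>>> carry_out(targets="-0.73 -0.265 0.2 0 0 0.306;-0.73 -0.265 0.2 0 0 0.306;-0.73 -0.265 0.2 0 0 0.306;-0.73 -0.265 0.2 0 0 0.306;-0.73 -0.265 0.2 0 0 0.306;-0.73 -0.265 0.2 0 0 0.306;-0.73 -0.265 0.2 0 0 0.306;-0.73 -0.265 0.2 0 0 0.306;-0.73 -0.265 0.2 0 0 0.306;-0.73 -0.265 0.2 0 0 0.306")

```text
clock: 1.35
tcp_pos: [0.5175, -0.1604, 0.181]
tcp_rot: [0.0, 0.869, 0.494, 0.0]
force: [0.2, -0.1, -1.2]
gripper_width: 0.0855
gripper_force: 0.0
```

>>> carry_out(targets="-0.73 -0.265 0.2 0 0 0.306;-0.73 -0.265 0.2 0 0 0.306;-0.73 -0.265 0.2 0 0 0.306;-0.73 -0.265 0.2 0 0 0.306;-0.73 -0.265 0.2 0 0 0.306;-0.73 -0.265 0.2 0 0 0.306;0 0 0 0 0 0;0 0 0 0 0 0;0 0 0 0 0 0;0 0 0 0 0 0")

```text
clock: 2.6
tcp_pos: [0.4202, -0.2205, 0.1514]
tcp_rot: [0.0, 0.936, 0.351, 0.0]
force: [-0.1, 0.1, -0.1]
gripper_width: 0.0854
gripper_force: 0.0
```

Run:
```python
from h import *
s=r.state();print(s["clock"],s["q"],s["tcp_pos"]);T=tool(s);p,d=capture("wrist")
np.savez("w1.npz",p=p,d=d,T=T);cv2.imwrite("pics/w1.png",p[:,:,::-1])
c=calibration("wrist");X=cloud(c,T@c["T_tool_cam"],d)
hsv=cv2.cvtColor(p,cv2.COLOR_RGB2HSV)
m=(d>0)&(X[...,2]>.034)&(X[...,2]<.05)&(np.hypot(X[...,0]-.42,X[...,1]+.22)<.07)
Q=X[m];cen=Q.mean(0);w,v=np.linalg.eigh(np.cov(Q[:,:2].T));a=v[:,1]*np.sign(v[0,1]);t=(Q[:,:2]-cen[:2])@a
print(cen,np.degrees(np.arctan2(a[1],a[0])),np.percentile(t,[1,50,99]),Q[:,2].max(),m.sum())
```

```text
2.6 [-6.22603931e-01  3.92247067e-01  2.00854849e+00  7.28066314e-05
  7.40508792e-01  2.31102317e-01] [ 0.42021219 -0.2205114   0.15135722]
[ 0.42708424 -0.21630645  0.03988121] 41.23984825649996 [-0.04123611  0.00102343  0.03748844] 0.04405432123383751 3141
```

View pics/w1.png

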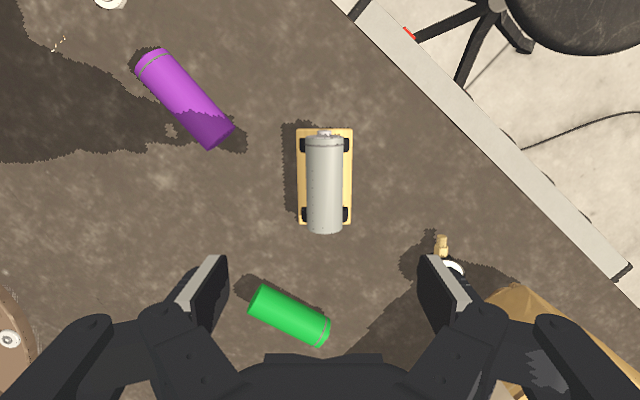

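The wrist picture shows the nub at (323,133), groove at (323,145) and flat end at (325,233). The cell centre comes out at about (0.4257,-0.2175), yaw 41.2°, with an extent of 79 mm and a top of 42 mm, which match. Now I'll descend and grip.

>>> carry_out(targets="0.024 0.006 0.566 0 0 0;0.024 0.006 0.566 0 0 0;0.024 0.006 0.566 0 0 0;0.024 0.006 0.566 0 0 0;0.024 0.006 0.566 0 0 0;0.024 0.006 0.566 0 0 0;0.024 0.006 0.566 0 0 0;0.024 0.006 0.566 0 0 0;0.024 0.006 0.566 0 0 0;0.024 0.006 0.566 0 0 0")

```text
clock: 3.9
tcp_pos: [0.4255, -0.2179, 0.0089]
tcp_rot: [0.0, 0.937, 0.351, 0.0]
force: [0.9, -0.4, -0.8]
gripper_width: 0.0855
gripper_force: 0.0
```

>>> carry_out(targets="0 0 0 0 0 0;0 0 0 0 0 0;0 0 0 0 0 0;0 0 0 0 0 0;0 0 0 0 0 0;0 0 0 0 0 0;0 0 0 0 0 0;0 0 0 0 0 0;0 0 0 0 0 0;0 0 0 0 0 0", gripper=-1)

```text
clock: 5.15
tcp_pos: [0.4252, -0.2177, 0.0105]
tcp_rot: [-0.0, 0.937, 0.351, 0.0]
force: [-3.0, 2.0, 5.6]
gripper_width: 0.0302
gripper_force: 58.8
```

>>> carry_out(targets="0 0 -0.8 0 0 0;0 0 -0.8 0 0 0;0 0 -0.8 0 0 0;0 0 -0.8 0 0 0;0 0 -0.8 0 0 0;0 0 -0.8 0 0 0;0 0 -0.8 0 0 0;0 0 -0.8 0 0 0;0 0 -0.8 0 0 0;0 0 -0.8 0 0 0")

```text
clock: 6.4
tcp_pos: [0.4251, -0.2177, 0.2108]
tcp_rot: [0.0, 0.937, 0.351, 0.0]
force: [0.7, -0.2, -1.6]
gripper_width: 0.0303
gripper_force: 59.5
```

Run:
```python
from h import *
def onplane(n,uv,z):
    c=calibration(n);d=rays(c,np.array(uv,float))@c["T"][:3,:3].T;o=c["T"][:3,3];return o+d*((z-o[2])/d[:,2])[:,None]
A=onplane("scene",[(238,149.5),(290.5,168),(301,154)],.008);print(A.round(4))
B=onplane("side",[(295+85/5,135+108/5),(295+203/5,135+247/5),(295+285/5,135+222/5)],.008);print(B.round(4))
for P in(A,B):
    print(np.linalg.norm(P[0]-P[1]),np.linalg.norm(P[2]-P[1]),np.degrees(np.arctan2(*(P[0]-P[1])[1::-1])),(P[0]+P[2])/2)
T=tool(r.state())
```

```text
[[0.4149 0.2414 0.008 ]
 [0.4661 0.098  0.008 ]
 [0.5186 0.115  0.008 ]]
[[0.4177 0.2438 0.008 ]
 [0.4689 0.0887 0.008 ]
 [0.52   0.1097 0.008 ]]
0.15226026167082377 0.05514948778615291 109.66796035992591 [0.46672311 0.17817827 0.008     ]
0.16336075993351493 0.05526914571598819 108.26914048056315 [0.46885748 0.17674392 0.008     ]
```

Run:
```python
from h import *
T=tool(r.state());print(row(T,down(109),[.494,.102,.24],16))
```

```text
(array([ 0.864, -0.075, -0.073]), array([ 0.   ,  0.   , -0.425]))
```

>>> carry_out(targets="0.864 -0.075 -0.073 0 0 -0.425;0.864 -0.075 -0.073 0 0 -0.425;0.864 -0.075 -0.073 0 0 -0.425;0.864 -0.075 -0.073 0 0 -0.425;0.864 -0.075 -0.073 0 0 -0.425;0.864 -0.075 -0.073 0 0 -0.425;0.864 -0.075 -0.073 0 0 -0.425;0.864 -0.075 -0.073 0 0 -0.425;0.864 -0.075 -0.073 0 0 -0.425;0.864 -0.075 -0.073 0 0 -0.425")

```text
clock: 7.65
tcp_pos: [0.5144, -0.0249, 0.2283]
tcp_rot: [0.0, 0.745, 0.667, 0.0]
force: [-0.5, -0.3, -1.9]
gripper_width: 0.0304
gripper_force: 59.6
```

>>> carry_out(targets="0.864 -0.075 -0.073 0 0 -0.425;0.864 -0.075 -0.073 0 0 -0.425;0.864 -0.075 -0.073 0 0 -0.425;0.864 -0.075 -0.073 0 0 -0.425;0.864 -0.075 -0.073 0 0 -0.425;0.864 -0.075 -0.073 0 0 -0.425;0 0 0 0 0 0;0 0 0 0 0 0;0 0 0 0 0 0;0 0 0 0 0 0")

```text
clock: 8.9
tcp_pos: [0.4942, 0.1013, 0.2389]
tcp_rot: [0.0, 0.581, 0.814, -0.0]
force: [0.3, 0.2, -1.9]
gripper_width: 0.0299
gripper_force: 59.7
```

Run:
```python
from h import *
s=r.state();print(s["clock"],s["q"],s["tcp_pos"]);T=tool(s);p,d=capture("wrist")
np.savez("w2.npz",p=p,d=d,T=T);cv2.imwrite("pics/w2.png",cv2.resize(p[:300,160:560,::-1],(800,600),interpolation=cv2.INTER_CUBIC))
```

```text
8.9 [ 7.12146930e-02  3.11524331e-01  1.83872162e+00 -6.54163945e-05
  9.91364981e-01 -2.59973353e-01] [0.4942096  0.10130806 0.2389427 ]
```

View pics/w2.png

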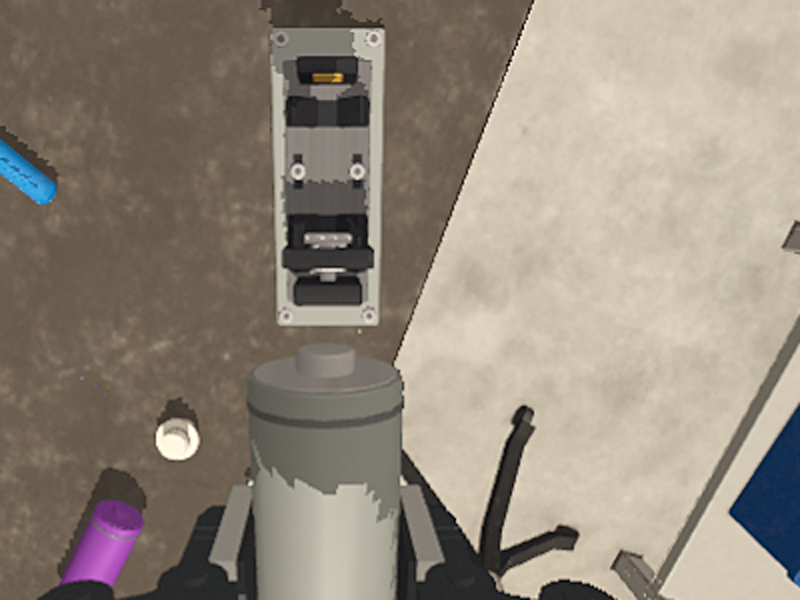

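The cradle's base corners are at crop (271,30), (384,30), (380,325) and (277,325), full-image px = crop/2 + (160,0). The wall with its orange contact is near (327,75), the bridge near (328,258) and the spring plate top near (328,240). The cell in the gripper is square, with its nub at (325,352).

Run:
```python
from h import *
z=np.load("w2.npz");p,d,T=z["p"],z["d"],z["T"];c=calibration("wrist");Tc=T@c["T_tool_cam"]
X=cloud(c,Tc,d)
def pl(uv,zz):
    D=rays(c,np.array(uv,float)/2+[160,0])@Tc[:3,:3].T;o=Tc[:3,3];return o+D*((zz-o[2])/D[:,2])[:,None]
C=pl([(271,29),(384,29),(380,326),(277,326)],.008);print(C.round(4),[np.linalg.norm(C[i]-C[i-1]).round(4) for i in range(4)])
ax=(C[0]+C[1]-C[2]-C[3]);a=ax[:2]/np.linalg.norm(ax[:2]);o=C.mean(0)[:2];print("yaw",np.degrees(np.arctan2(a[1],a[0])),"mid",o)
n=np.array([-a[1],a[0]])
g=np.stack([(X[...,:2]-o)@a,(X[...,:2]-o)@n,X[...,2]],-1)*1000
m=(d>0)&(abs(g[...,0])<90)&(abs(g[...,1])<40)&(g[...,2]<70)
mb=m&(abs(g[...,2]-8)<2.5);print("base ext",np.percentile(g[mb],[.5,50,99.5],axis=0).round(1))
print("tabletop z",np.median(X[(d>0)&(abs(g[...,1])>40)&(abs(g[...,1])<60)&(abs(g[...,0])<70)][:,2]))
for lo,hi,xr,nm in[(50,62,(-60,-25),"bridge"),(44,53,(-80,-50),"block"),(35,46,(35,65),"wall"),(21,30,(15,45),"V2"),(12,18,(-10,20),"scr")]:
    k=m&(g[...,2]>lo)&(g[...,2]<hi)&(g[...,0]>xr[0])&(g[...,0]<xr[1]);print(nm,k.sum(),np.percentile(g[k],[2,50,98],axis=0).round(1).tolist() if k.sum() else 0)
for y in(328,):
  print([(v,g[v,160+y//2].round(0).tolist()) for v in range(20,165,3)])
# cell in the tool frame
t=(X-T[:3,3])@T[:3,:3]*1000
k=(d>0)&(d<.2)&(abs(t[...,1])<13)&(t[...,0]>0)&(t[...,0]<60)&(t[...,2]<0)&(t[...,2]>-50)
q=t[k];print("cell top z",[(x,round(np.percentile(q[abs(q[:,0]-x)<2][:,2],5),1), ) for x in(15,20,25,30,35,40,44) if (abs(q[:,0]-x)<2).any()],"max x",np.percentile(q[:,0],[98,99.8]))
```

```text
[[0.415  0.2426 0.008 ]
 [0.4703 0.2617 0.008 ]
 [0.5225 0.1152 0.008 ]
 [0.4654 0.0955 0.008 ]] [np.float64(0.1555), np.float64(0.0585), np.float64(0.1555), np.float64(0.0604)]
yaw 109.23913601912948 mid [0.46830469 0.17874205]
base ext [[-76.7 -28.8   6.1]
 [ 19.9   0.8   8.4]
 [ 78.4  30.9  10.5]]
tabletop z 0.0008400763622219143
bridge 473 [[-39.8, -20.6, 53.5], [-34.9, 1.3, 56.3], [-30.8, 23.0, 57.8]]
block 344 [[-60.0, -16.1, 46.6], [-54.8, 1.4, 48.3], [-50.4, 18.9, 49.9]]
wall 319 [[50.9, -13.5, 35.6], [54.5, 0.9, 40.1], [58.9, 15.3, 41.9]]
V2 283 [[30.3, -19.6, 21.3], [37.0, -10.3, 24.2], [43.6, 21.5, 27.1]]
scr 342 [[-8.2, -19.8, 12.0], [6.4, 2.2, 12.5], [19.6, 22.6, 15.1]]
[(20, [73.0, -0.0, 6.0]), (23, [70.0, -0.0, 7.0]), (26, [67.0, -0.0, 7.0]), (29, [58.0, -0.0, 41.0]), (32, [55.0, -0.0, 39.0]), (35, [53.0, -0.0, 40.0]), (38, [51.0, -0.0, 36.0]), (41, [51.0, -0.0, 17.0]), (44, [49.0, -0.0, 12.0]), (47, [46.0, -0.0, 11.0]), (50, [43.0, -0.0, 12.0]), (53, [40.0, -0.0, 12.0]), (56, [37.0, -0.0, 13.0]), (59, [34.0, -0.0, 13.0]), (62, [32.0, -0.0, 13.0]), (65, [29.0, -0.0, 11
[... 393 characters left out ...]
13, [-21.0, 0.0, 12.0]), (116, [-24.0, 0.0, 14.0]), (119, [-25.0, 0.0, 49.0]), (122, [-29.0, 0.0, 42.0]), (125, [-31.0, 0.0, 55.0]), (128, [-34.0, 0.0, 56.0]), (131, [-37.0, 0.0, 57.0]), (134, [-40.0, 0.0, 56.0]), (137, [-45.0, 0.0, 36.0]), (140, [-48.0, 0.0, 37.0]), (143, [-49.0, 0.0, 49.0]), (146, [-52.0, 0.0, 49.0]), (149, [-56.0, 0.0, 49.0]), (152, [-59.0, 0.0, 48.0]), (155, [-68.0, 0.0, 8.0]), (158, [-72.0, 0.0, 9.0]), (161, [-75.0, 0.0, 10.0]), (164, [-80.0, 0.0, -0.0])]
cell top z [(15, np.float64(-31.9)), (20, np.float64(-32.0)), (25, np.float64(-31.8)), (30, np.float64(-31.8)), (35, np.float64(-32.1)), (40, np.float64(-31.3)), (44, np.float64(-21.9))] max x [44.64337034 45.15154782]
```

```bash
cat >> h.py <<'E'
YAW=109.1;O=np.array([.46532,.18385,0]);A=np.array([np.cos(np.radians(YAW)),np.sin(np.radians(YAW)),0]);N=np.array([-A[1],A[0],0]);Z=np.array([0,0,1.])
def pose(bx,bz,th):   # flat end centre in the insert frame (mm), tilt deg -> tool pose; cell axis 16 mm behind TCP
    c,s=np.cos(np.radians(th)),np.sin(np.radians(th))
    return down(YAW,th),O+A*(bx+40*c+16*s)/1e3+Z*(bz+40*s-16*c)/1e3
def where(st):
    T=tool(st);th=np.degrees(np.arcsin(T[2,0]));C=T[:3,3]-.016*T[:3,2];B=C-.04*T[:3,0]-O
    f=st["force"];return dict(t=round(st["clock"],2),th=th.round(2),bx=(B@A*1e3).round(2),by=(B@N*1e3).round(2),bz=(B[2]*1e3).round(2),f=np.round([f@A,f@N,f[2]],2),m=st["moment"].round(2),w=st["gripper_width"])
E
python3 - <<'E'
from h import *
s=r.state();print(where(s));print(row(tool(s),*pose(-16,75,27),10))
E
```

```text
{'t': 8.95, 'th': np.float64(-0.0), 'bx': np.float64(-127.37), 'by': np.float64(-0.21), 'bz': np.float64(254.96), 'f': array([ 0.91,  0.15, -1.98]), 'm': array([ 0.02,  0.04, -0.04]), 'w': 0.029891910458136526}
(array([ 0.315, -0.002,  0.729]), array([ 0.   ,  0.27 , -0.001]))
```

>>> carry_out(targets="0.315 -0.002 0.729 0 0.27 0;0.315 -0.002 0.729 0 0.27 0;0.315 -0.002 0.729 0 0.27 0;0.315 -0.002 0.729 0 0.27 0;0.315 -0.002 0.729 0 0.27 0;0.315 -0.002 0.729 0 0.27 0;0.315 -0.002 0.729 0 0.27 0;0.315 -0.002 0.729 0 0.27 0;0.315 -0.002 0.729 0 0.27 0;0.315 -0.002 0.729 0 0.27 0")

```text
clock: 10.2
tcp_pos: [0.4566, 0.2098, 0.0784]
tcp_rot: [-0.19, 0.565, 0.792, 0.136]
force: [-0.1, 0.8, -1.8]
gripper_width: 0.0303
gripper_force: 59.7
```

>>> carry_out(targets="0 0 0 0 0 0;0 0 0 0 0 0;0 0 0 0 0 0;0 0 0 0 0 0;0 0 0 0 0 0;0 0 0 0 0 0;0 0 0 0 0 0;0 0 0 0 0 0;0 0 0 0 0 0;0 0 0 0 0 0")

```text
clock: 11.45
tcp_pos: [0.4563, 0.2097, 0.0789]
tcp_rot: [-0.19, 0.564, 0.792, 0.136]
force: [0.1, -0.3, -0.7]
gripper_width: 0.0303
gripper_force: 59.7
```

Run:
```python
from h import *
s=r.state();print(where(s));print(row(tool(s),*pose(-16,32,27),10))
T=tool(s);p,d=capture("wrist")
np.savez("w3.npz",p=p,d=d,T=T);cv2.imwrite("pics/w3.png",cv2.resize(p[:300,160:560,::-1],(800,600),interpolation=cv2.INTER_CUBIC))
```

```text
{'t': 11.45, 'th': np.float64(27.0), 'bx': np.float64(-15.57), 'by': np.float64(0.08), 'bz': np.float64(74.97), 'f': array([-0.33, -0.01, -0.69]), 'm': array([-0.35, -0.1 , -0.01]), 'w': 0.03027407626578696}
(array([-0.08 ,  0.   ,  0.152]), array([ 0.   ,  0.   , -0.001]))
```

View pics/w3.png

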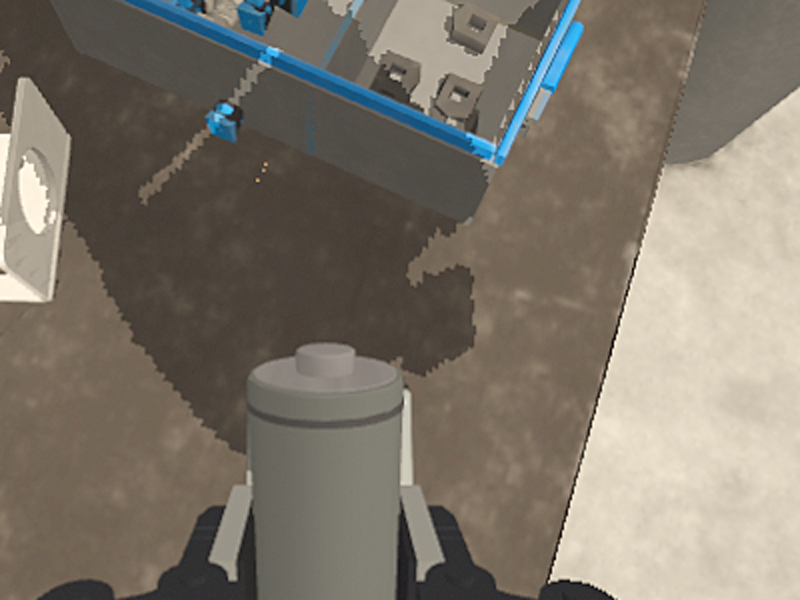

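The cell is unmoved in the grip (nub at (325,352)); the cradle is hidden beneath it. I'll descend beside the plate.

>>> carry_out(targets="-0.08 0 0.152 0 0 0;-0.08 0 0.152 0 0 0;-0.08 0 0.152 0 0 0;-0.08 0 0.152 0 0 0;-0.08 0 0.152 0 0 0;-0.08 0 0.152 0 0 0;-0.08 0 0.152 0 0 0;-0.08 0 0.152 0 0 0;-0.08 0 0.152 0 0 0;-0.08 0 0.152 0 0 0")

```text
clock: 12.75
tcp_pos: [0.4565, 0.2091, 0.0357]
tcp_rot: [-0.19, 0.564, 0.792, 0.136]
force: [0.3, 1.1, -2.1]
gripper_width: 0.0305
gripper_force: 59.7
```

Run:
```python
from h import *
s=r.state();print(where(s));print(row(tool(s),*pose(-21.5,32,27),10))
p,d=capture("side");q,_=capture("scene")
c=lambda p,x,y:cv2.resize(p[y:y+75,x:x+100,::-1],(400,300),interpolation=cv2.INTER_CUBIC)
cv2.imwrite("pics/s4.png",np.hstack([c(p,285,120),c(q,220,105)]))
```

```text
{'t': 12.75, 'th': np.float64(27.0), 'bx': np.float64(-16.14), 'by': np.float64(0.06), 'bz': np.float64(31.78), 'f': array([ 1.  , -0.61, -2.07]), 'm': array([-0.31, -0.08,  0.02]), 'w': 0.030506653730252336}
(array([-0.019,  0.   , -0.011]), array([ 0.   ,  0.   , -0.001]))
```

View pics/s4.png

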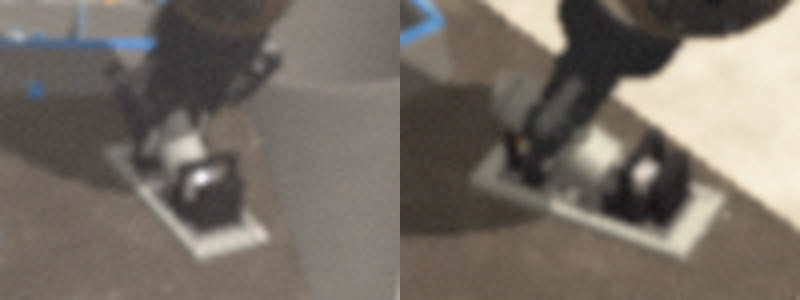

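The cell is tilted with its flat end just in front of the bridge, between the posts, in both views (left crop near (185,150), right near (590,160)). Now I'll feel for the plate.

>>> carry_out(targets="-0.019 0 -0.01 0 0 0;-0.019 0 -0.01 0 0 0;-0.019 0 -0.01 0 0 0;-0.019 0 -0.01 0 0 0;-0.019 0 -0.01 0 0 0;-0.019 0 -0.01 0 0 0;-0.019 0 -0.01 0 0 0;-0.019 0 -0.01 0 0 0;-0.019 0 -0.01 0 0 0;-0.019 0 -0.01 0 0 0")

```text
clock: 14.1
tcp_pos: [0.4583, 0.204, 0.036]
tcp_rot: [-0.19, 0.564, 0.792, 0.136]
force: [0.0, -0.4, -2.3]
gripper_width: 0.0299
gripper_force: 59.7
```

Run:
```python
from h import *
print(where(r.state()))
```

```text
{'t': 14.1, 'th': np.float64(27.0), 'bx': np.float64(-21.55), 'by': np.float64(0.1), 'bz': np.float64(32.11), 'f': array([-0.4 ,  0.09, -2.28]), 'm': array([-0.29, -0.12,  0.03]), 'w': 0.029871386120650843}
```

>>> carry_out(targets="-0.014 0 -0.007 0 0 0;-0.014 0 -0.007 0 0 0;-0.014 0 -0.007 0 0 0;-0.014 0 -0.007 0 0 0;-0.014 0 -0.007 0 0 0;-0.014 0 -0.007 0 0 0;0 0 0 0 0 0;0 0 0 0 0 0;0 0 0 0 0 0;0 0 0 0 0 0")

```text
clock: 15.35
tcp_pos: [0.459, 0.2018, 0.036]
tcp_rot: [-0.19, 0.564, 0.792, 0.136]
force: [-1.4, 3.4, -2.5]
gripper_width: 0.0303
gripper_force: 59.7
```

Run:
```python
from h import *
print(where(r.state()))
```

```text
{'t': 15.35, 'th': np.float64(27.0), 'bx': np.float64(-23.84), 'by': np.float64(0.11), 'bz': np.float64(32.11), 'f': array([ 3.67,  0.21, -2.52]), 'm': array([0.16, 0.05, 0.03]), 'w': 0.030269546454582994}
```

Contact at the predicted place (3.7 N). Pressing on, first 8 mm.

>>> carry_out(targets="-0.0285 0 -0.0145 0 0 0;-0.0285 0 -0.0145 0 0 0;-0.0285 0 -0.0145 0 0 0;-0.0285 0 -0.0145 0 0 0;-0.0285 0 -0.0145 0 0 0;-0.0285 0 -0.0145 0 0 0;-0.0285 0 -0.0145 0 0 0;-0.0285 0 -0.0145 0 0 0;-0.0285 0 -0.0145 0 0 0;-0.0285 0 -0.0145 0 0 0")

```text
clock: 16.6
tcp_pos: [0.4615, 0.1945, 0.036]
tcp_rot: [-0.19, 0.564, 0.792, 0.136]
force: [-1.5, 6.8, -1.6]
gripper_width: 0.0303
gripper_force: 59.6
```

Run:
```python
from h import *
print(where(r.state()))
```

```text
{'t': 16.6, 'th': np.float64(27.03), 'bx': np.float64(-31.62), 'by': np.float64(0.21), 'bz': np.float64(32.12), 'f': array([ 6.96, -0.78, -1.65]), 'm': array([ 0.7 ,  0.11, -0.06]), 'w': 0.030304431013567175}
```

>>> carry_out(targets="-0.0175 0 -0.009 0 0 0;-0.0175 0 -0.009 0 0 0;-0.0175 0 -0.009 0 0 0;-0.0175 0 -0.009 0 0 0;-0.0175 0 -0.009 0 0 0;-0.0175 0 -0.009 0 0 0;-0.0175 0 -0.009 0 0 0;-0.0175 0 -0.009 0 0 0;0 0 0 0 0 0;0 0 0 0 0 0")

```text
clock: 17.85
tcp_pos: [0.4626, 0.191, 0.0361]
tcp_rot: [-0.191, 0.564, 0.792, 0.136]
force: [-1.6, 8.9, -2.3]
gripper_width: 0.0301
gripper_force: 59.6
```

Run:
```python
from h import *
s=r.state();print(where(s))
for th in(24,21,18,15,12):
    print(th,row(tool(s),*pose(-43.2+16*np.sin(np.radians(th)),32.3,th),10))
```

```text
{'t': 17.85, 'th': np.float64(27.05), 'bx': np.float64(-35.29), 'by': np.float64(0.23), 'bz': np.float64(32.16), 'f': array([ 8.98, -1.41, -2.32]), 'm': array([ 0.95,  0.12, -0.1 ]), 'w': 0.03011425564415711}
24 (array([-0.008,  0.001,  0.006]), array([-0.   , -0.031, -0.   ]))
21 (array([-0.015,  0.001,  0.013]), array([-0.   , -0.061, -0.   ]))
18 (array([-0.021,  0.001,  0.02 ]), array([-0.   , -0.091, -0.   ]))
15 (array([-0.028,  0.001,  0.027]), array([-0.   , -0.121, -0.   ]))
12 (array([-0.034,  0.001,  0.035]), array([-0.   , -0.151, -0.   ]))
```

>>> carry_out(targets="-0.021 0 0.02 0 -0.091 0;-0.021 0 0.02 0 -0.091 0;-0.021 0 0.02 0 -0.091 0;-0.021 0 0.02 0 -0.091 0;-0.021 0 0.02 0 -0.091 0;-0.021 0 0.02 0 -0.091 0;-0.021 0 0.02 0 -0.091 0;-0.021 0 0.02 0 -0.091 0;-0.021 0 0.02 0 -0.091 0;-0.021 0 0.02 0 -0.091 0")

```text
clock: 19.1
tcp_pos: [0.4636, 0.1885, 0.0294]
tcp_rot: [-0.127, 0.573, 0.804, 0.09]
force: [-1.4, 11.6, -3.8]
gripper_width: 0.0302
gripper_force: 59.7
```

Run:
```python
from h import *
s=r.state();w=where(s);print(w,"c",-30-w["bx"]+16*np.sin(np.radians(w["th"])))
for th in(14,13,12,11):
    print(th,row(tool(s),*pose(-43.2+16*np.sin(np.radians(th)),32.3,th),10))
```

```text
{'t': 19.1, 'th': np.float64(17.93), 'bx': np.float64(-38.07), 'by': np.float64(0.14), 'bz': np.float64(32.3), 'f': array([11.4 , -2.42, -3.78]), 'm': array([ 1.54,  0.08, -0.1 ]), 'w': 0.030242072875565233} c 12.99567726895997
14 (array([-0.009,  0.   ,  0.01 ]), array([-0.   , -0.039, -0.001]))
13 (array([-0.011,  0.   ,  0.012]), array([-0.   , -0.049, -0.001]))
12 (array([-0.014,  0.   ,  0.015]), array([-0.   , -0.059, -0.001]))
11 (array([-0.016,  0.   ,  0.017]), array([-0.   , -0.069, -0.001]))
```

>>> carry_out(targets="-0.011 0 0.012 0 -0.049 0;-0.011 0 0.012 0 -0.049 0;-0.011 0 0.012 0 -0.049 0;-0.011 0 0.012 0 -0.049 0;-0.011 0 0.012 0 -0.049 0;-0.011 0 0.012 0 -0.049 0;-0.011 0 0.012 0 -0.049 0;-0.011 0 0.012 0 -0.049 0;-0.011 0 0.012 0 -0.049 0;-0.011 0 0.012 0 -0.049 0")

```text
clock: 20.35
tcp_pos: [0.4644, 0.1868, 0.0258]
tcp_rot: [-0.092, 0.577, 0.809, 0.066]
force: [-1.6, 12.4, -2.9]
gripper_width: 0.0299
gripper_force: 59.8
```

Run:
```python
from h import *
s=r.state();w=where(s);print(w,"c",-30-w["bx"]+16*np.sin(np.radians(w["th"])))
for th in(10,9,8,7):
    print(th,row(tool(s),*pose(-43.2+16*np.sin(np.radians(th)),32.3,th),10))
q,_=capture("wrist");t=cv2.resize(q[:300,160:560,::-1],(800,600),interpolation=cv2.INTER_CUBIC);cv2.imwrite("pics/w5.png",t)
```

```text
{'t': 20.35, 'th': np.float64(13.03), 'bx': np.float64(-39.52), 'by': np.float64(0.0), 'bz': np.float64(32.35), 'f': array([12.2 , -2.53, -2.89]), 'm': array([ 1.84,  0.11, -0.03]), 'w': 0.029928953027618766} c 13.12737923932242
10 (array([-0.007, -0.   ,  0.008]), array([ 0.   , -0.03 , -0.001]))
9 (array([-0.009, -0.   ,  0.011]), array([ 0.   , -0.04 , -0.001]))
8 (array([-0.011, -0.   ,  0.013]), array([ 0.   , -0.05 , -0.001]))
7 (array([-0.014, -0.   ,  0.016]), array([ 0.   , -0.06 , -0.001]))
```

View pics/w5.png

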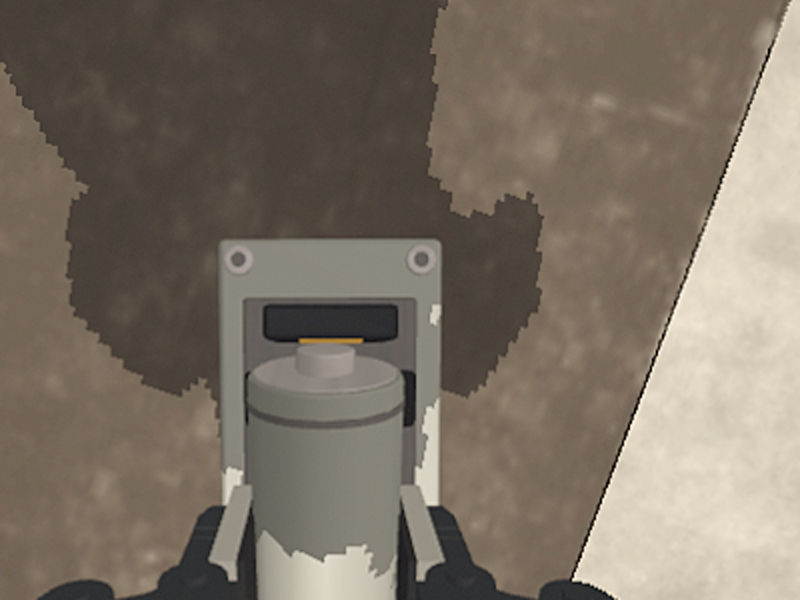

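The nub at (325,345) is just inside the wall (263–398, 305–342). The wall's centre is near 330.5, so the bay is about 1.1 mm to tool +y, which agrees with the -2.5 N side force. I'll shift 1 mm sideways while tipping.

>>> carry_out(targets="0 0.008 0 0 0 0;0 0.008 0 0 0 0;0 0.008 0 0 0 0;0 0.008 0 0 0 0;0 0.008 0 0 0 0;-0.014 0 0.016 0 -0.06 0;-0.014 0 0.016 0 -0.06 0;-0.014 0 0.016 0 -0.06 0;-0.014 0 0.016 0 -0.06 0;-0.014 0 0.016 0 -0.06 0")

```text
clock: 21.65
tcp_pos: [0.4652, 0.1857, 0.0234]
tcp_rot: [-0.072, 0.578, 0.811, 0.05]
force: [-3.7, 11.1, -2.5]
gripper_width: 0.0301
gripper_force: 60.0
```

Run:
```python
from h import *
s=r.state();w=where(s);print(w,"c",-30-w["bx"]+16*np.sin(np.radians(w["th"])))
for th in(8,7,6,5):
    print(th,row(tool(s),*pose(-43.2+16*np.sin(np.radians(th)),32.3,th),10))
```

```text
{'t': 21.65, 'th': np.float64(10.04), 'bx': np.float64(-40.41), 'by': np.float64(-0.45), 'bz': np.float64(32.14), 'f': array([11.73, -0.15, -2.51]), 'm': array([ 1.53,  0.54, -0.03]), 'w': 0.03010218039141713} c 13.199370572890313
8 (array([-0.004, -0.002,  0.005]), array([-0.001, -0.02 , -0.001]))
7 (array([-0.007, -0.002,  0.007]), array([-0.001, -0.03 , -0.001]))
6 (array([-0.009, -0.002,  0.01 ]), array([-0.001, -0.04 , -0.001]))
5 (array([-0.011, -0.002,  0.013]), array([-0.001, -0.05 , -0.001]))
```

>>> carry_out(targets="-0.009 0.001 0.01 0 -0.04 0;-0.009 0.001 0.01 0 -0.04 0;-0.009 0.001 0.01 0 -0.04 0;-0.009 0.001 0.01 0 -0.04 0;-0.009 0.001 0.01 0 -0.04 0;-0.009 0.001 0.01 0 -0.04 0;-0.009 0.001 0.01 0 -0.04 0;-0.009 0.001 0.01 0 -0.04 0;-0.009 0.001 0.01 0 -0.04 0;-0.009 0.001 0.01 0 -0.04 0")

```text
clock: 22.9
tcp_pos: [0.4661, 0.1839, 0.0205]
tcp_rot: [-0.043, 0.58, 0.813, 0.03]
force: [-4.2, 10.0, -3.2]
gripper_width: 0.0304
gripper_force: 60.0
```

Run:
```python
from h import *
s=r.state();w=where(s);print(w,"c",-30-w["bx"]+16*np.sin(np.radians(w["th"])))
for th in(3,2,1,0):
    print(th,row(tool(s),*pose(-43.0+16*np.sin(np.radians(th)),32.4,th),10))
```

```text
{'t': 22.9, 'th': np.float64(6.03), 'bx': np.float64(-41.65), 'by': np.float64(-0.68), 'bz': np.float64(32.2), 'f': array([10.84,  0.67, -3.25]), 'm': array([ 1.42,  0.57, -0.04]), 'w': 0.030388696820273974} c 13.330786869792718
3 (array([-0.005, -0.003,  0.008]), array([-0.001, -0.03 , -0.001]))
2 (array([-0.008, -0.003,  0.01 ]), array([-0.001, -0.04 , -0.001]))
1 (array([-0.01 , -0.003,  0.013]), array([-0.001, -0.05 , -0.001]))
0 (array([-0.012, -0.003,  0.016]), array([-0.001, -0.06 , -0.001]))
```

>>> carry_out(targets="-0.01 0 0.015 0 -0.055 0;-0.01 0 0.015 0 -0.055 0;-0.01 0 0.015 0 -0.055 0;-0.01 0 0.015 0 -0.055 0;-0.01 0 0.015 0 -0.055 0;-0.01 0 0.015 0 -0.055 0;-0.01 0 0.015 0 -0.055 0;-0.01 0 0.015 0 -0.055 0;-0.01 0 0.015 0 -0.055 0;-0.01 0 0.015 0 -0.055 0")

```text
clock: 24.15
tcp_pos: [0.4671, 0.1818, 0.0167]
tcp_rot: [-0.004, 0.581, 0.814, 0.002]
force: [-3.9, 10.0, 2.1]
gripper_width: 0.0303
gripper_force: 60.4
```

Run:
```python
from h import *
s=r.state();w=where(s);print(w,"c",-30-w["bx"]+16*np.sin(np.radians(w["th"])))
q,_=capture("wrist");t=cv2.resize(q[:300,160:560,::-1],(800,600),interpolation=cv2.INTER_CUBIC);cv2.imwrite("pics/w6.png",t)
```

```text
{'t': 24.15, 'th': np.float64(0.51), 'bx': np.float64(-42.7), 'by': np.float64(-0.93), 'bz': np.float64(32.33), 'f': array([10.75,  0.37,  2.11]), 'm': array([ 1.54,  0.73, -0.07]), 'w': 0.030334157213745102} c 12.842416986305532
```

View pics/w6.png

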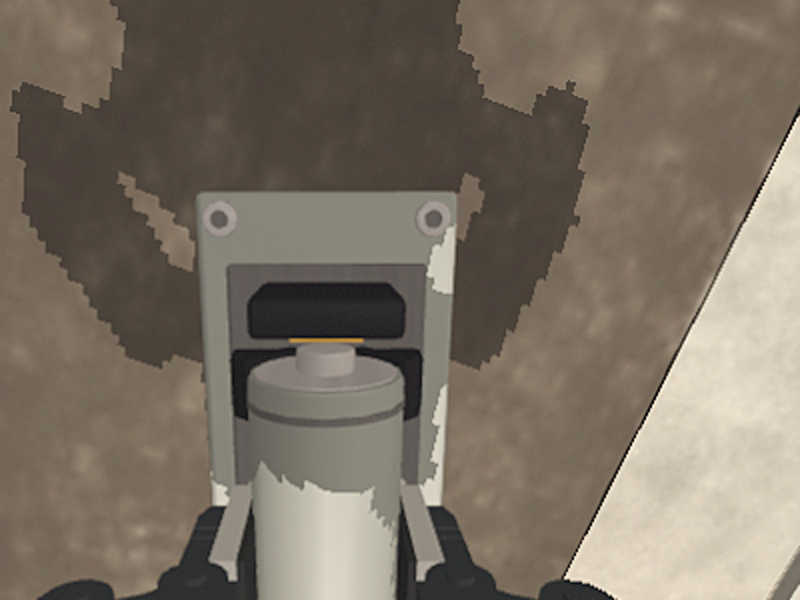

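The cell is level and centred (325 against wall centre 326), with the nub inside the wall and a small gap. I'll let the spring ease it forward onto the contact.

>>> carry_out(targets="0.013 0 0 0 0 0;0.013 0 0 0 0 0;0.013 0 0 0 0 0;0.013 0 0 0 0 0;0.013 0 0 0 0 0;0.013 0 0 0 0 0;0.013 0 0 0 0 0;0.013 0 0 0 0 0;0 0 0 0 0 0;0 0 0 0 0 0")

```text
clock: 25.45
tcp_pos: [0.4663, 0.184, 0.0167]
tcp_rot: [-0.004, 0.581, 0.814, 0.003]
force: [-3.2, 6.0, -2.1]
gripper_width: 0.0303
gripper_force: 60.4
```

Run:
```python
from h import *
print(where(r.state()))
```

```text
{'t': 25.45, 'th': np.float64(0.51), 'bx': np.float64(-40.36), 'by': np.float64(-0.91), 'bz': np.float64(32.35), 'f': array([ 6.74,  1.04, -2.07]), 'm': array([ 0.92,  0.52, -0.05]), 'w': 0.03031345037174074}
```

>>> carry_out(targets="0 0 0 0 0 0;0 0 0 0 0 0;0 0 0 0 0 0;0 0 0 0 0 0;0 0 0 0 0 0;0 0 0 0 0 0;0 0 0 0 0 0;0 0 0 0 0 0;0 0 0 0 0 0;0 0 0 0 0 0", gripper=0.5)

```text
clock: 26.7
tcp_pos: [0.4666, 0.1838, 0.0168]
tcp_rot: [-0.003, 0.58, 0.814, 0.003]
force: [-0.0, -0.3, -0.9]
gripper_width: 0.064
gripper_force: 0.0
```

>>> carry_out(targets="0 0 -0.3 0 0 0;0 0 -0.4 0 0 0;0 0 -0.5 0 0 0;0 0 -0.6 0 0 0;0 0 -0.6 0 0 0;0 0 -0.6 0 0 0;-0.4 0 -0.6 0 0 0;-0.4 0 -0.6 0 0 0;-0.4 0 -0.6 0 0 0;-0.4 0 -0.6 0 0 0")

```text
clock: 27.95
tcp_pos: [0.4802, 0.144, 0.1524]
tcp_rot: [-0.004, 0.581, 0.814, 0.003]
force: [0.1, -0.2, -0.4]
gripper_width: 0.0638
gripper_force: 0.0
```

>>> carry_out(targets="-0.4 0 -0.4 0 0 0;-0.4 0 -0.4 0 0 0;-0.4 0 -0.4 0 0 0;-0.4 0 -0.4 0 0 0;0 0 0 0 0 0;0 0 0 0 0 0;0 0 0 0 0 0;0 0 0 0 0 0;0 0 0 0 0 0;0 0 0 0 0 0")

```text
clock: 29.2
tcp_pos: [0.4931, 0.1068, 0.191]
tcp_rot: [-0.004, 0.58, 0.814, 0.003]
force: [-0.3, 0.5, -0.6]
gripper_width: 0.0646
gripper_force: 0.0
```

Run:
```python
from h import *
s=r.state();w=where(s);print(w);T=tool(s);p,d=capture("wrist");c=calibration("wrist")
X=cloud(c,T@c["T_tool_cam"],d)-O;g=np.stack([X@A,X@N,X[...,2]],-1)*1e3
m=(d>0)&(abs(g[...,1])<10)&(g[...,2]>40)&(g[...,2]<51)&(g[...,0]>-33)&(g[...,0]<42)
q=g[m];print(np.percentile(q,[1,50,99],axis=0).round(1),[np.percentile(q[abs(q[:,0]-x)<3][:,2],95).round(1) for x in(-25,-10,5,20,32)],[q[abs(q[:,0]-x)<3][:,1].mean().round(1) for x in(-25,-10,5,20,32)])
cv2.imwrite("pics/w7.png",cv2.resize(p[:300,160:560,::-1],(800,600),interpolation=cv2.INTER_CUBIC))
```

```text
{'t': 29.2, 'th': np.float64(0.5), 'bx': np.float64(-122.03), 'by': np.float64(-1.05), 'bz': np.float64(206.65), 'f': array([ 0.61,  0.11, -0.61]), 'm': array([-0.01,  0.02,  0.02]), 'w': 0.06457233717432502}
[[-32.   -9.8  43.8]
 [  5.8   0.1  47.2]
 [ 39.8   9.8  49.6]] [np.float64(49.0), np.float64(49.0), np.float64(48.9), np.float64(48.9), np.float64(49.4)] [np.float64(0.3), np.float64(0.1), np.float64(0.1), np.float64(-0.3), np.float64(-0.2)]
```

View pics/w7.png

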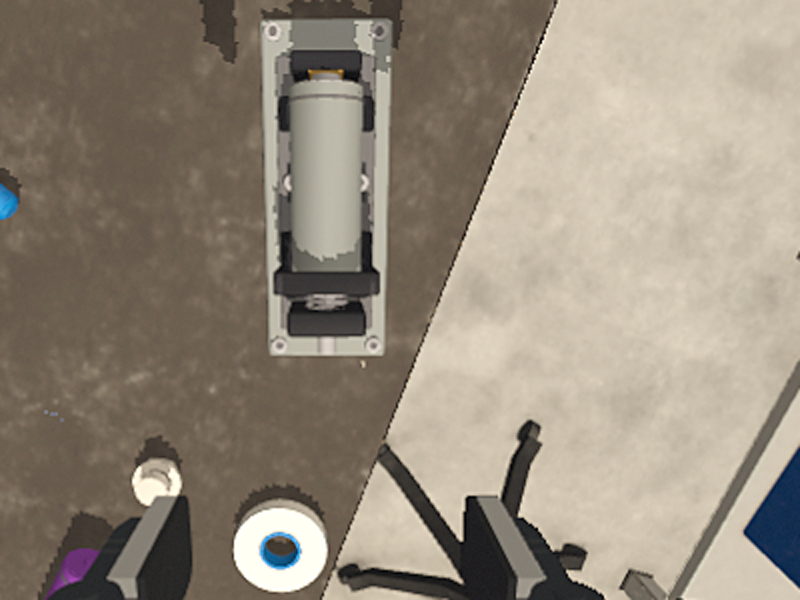

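The cell lies level in the bay from (326,85) to the bridge at (326,275). The nub is on the orange contact, the top height is even along its length, and the gripper is clear. Handing in.

```bash
python3 -c "
from rig import r
print(r.finish_job())"
```

```text
the job is handed in; nothing more can be done
None
```

The cell is seated in the cradle, level, with its nub on the end-wall contact and its flat end on the spring. The gripper is released and clear, and I handed the job in at about 29 s; the hand-in gave no verdict.

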